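# Stagger washed lab trays to dry

### The job

Stack the two long white trays to dry over the grey steel drip tray, lengthwise in line with it and resting flat on the lip below. The deep one goes first, stepped about 4 cm towards the end away from the spout; the shallow one goes on top of it, stepped the same amount back, so that it sits straight above the drip tray. Leave the short white tray of vials where it is.

Things in the scene. Friction and masses are not known exactly. Their poses are not given: they have to be found in the camera images.
- drip_tray: Drip tray of dull grey steel, fixed to the counter: 150 long (x) x 62 wide (y) x 32 mm high, plus a narrow spout, 29 mm wide, that sticks out 22 mm from the middle of its +x end, a little below the lip. Its top is open, framed by a flat lip 14 mm broad turned inward all round at the full height, on which another tray can rest. Origin: centre of the underside of the 150 x 62 body, on the counter; +x along its length towards the spout, z up.
- deep_tray: Deep tray, white plastic, loose, empty, about 0.16 kg: 150 long (x) x 62 wide (y) x 46 mm high, upright side walls, flat underside, both ends alike. Its top is open, framed by a flat lip 14 mm broad turned inward all round at the full height, on which another tray can rest. It can be gripped across its 62 mm width. Origin: centre of its underside; z up.
- shallow_tray: Shallow tray, white plastic, loose, empty, about 0.12 kg: same as the deep tray but only 30 mm high: 150 long (x) x 62 wide (y). Flat underside, both ends alike. It can be gripped across its 62 mm width. Origin: centre of its underside; z up.
- short_tray: Short tray, white plastic, loose, to be left alone: 90 long (x) x 62 wide (y) x 46 mm high, with three capped vials standing in it to 60 mm height. Origin: centre of its underside; z up. Besides it only bystanders stand about: small jars 52 mm, a beaker 90 mm and bottles up to 170 mm high, all clear of the trays, and equipment up to 240 mm high along the sides of the counter.
There are look-alikes about, which are no part of the job. Leave any black or purple look-alike of the deep_tray alone. What is shaped like the drip_tray but purple is not meant.

How it is judged:
On the way:
1. the deep tray rests flat on the drip tray's lip, stepped about 4 cm away from the spout (x of deep_tray in the frame of drip_tray between -0.058 and -0.022 m and y of deep_tray in the frame of drip_tray between -0.013 and 0.013 m and z of deep_tray in the frame of drip_tray between 0.026 and 0.038 m and angle between deep_tray's own z axis and vertical below 0.1 rad and angle between the x axis of deep_tray and the x axis of drip_tray, either way round below 0.2 rad and linear speed of deep_tray below 0.02 m/s), for 0.2 s.
At the end, for the whole second after the job is handed in: Deep tray on the drip tray's lip, centre 22-58 mm off away from the spout, 13 mm sideways; shallow tray on the deep one's lip, centred over the drip tray within 18 mm lengthwise, 15 mm sideways, 22 mm or more from the deep one; in line within 0.2 rad, level within 0.1 rad, at rest (all of step 1 and x of shallow_tray in the frame of drip_tray between -0.018 and 0.018 m and y of shallow_tray in the frame of drip_tray between -0.015 and 0.015 m and z of shallow_tray in the frame of drip_tray between 0.072 and 0.084 m and angle between shallow_tray's own z axis and vertical below 0.1 rad and angle between the x axis of shallow_tray and the x axis of drip_tray, either way round below 0.2 rad and horizontal distance between deep_tray and shallow_tray above 0.022 m and linear speed of shallow_tray below 0.02 m/s); the robot touches nothing.
It fails at once if the short tray of vials is moved more than 25 mm or tipped (distance of short_tray from where it was at the start of the episode above 0.025 m or angle between short_tray's own z axis and vertical above 0.3 rad).
It also fails if it takes over 61 s, if anything falls off the work surface, if the arm or the gripper's body presses on something with over 40 N, if the wrist force passes 120 N, or if a joint passes its speed limit or range.

### The arm

A 7-joint arm with a two-finger parallel gripper is mounted at the origin on the work surface. World frame = base frame: x ahead of the robot, y to its left, z up, the work surface at z = 0. Lengths are in m, angles in rad, forces in N, time in s.
With the tool pointing down it reaches from about 0.425 to 0.925 m from the base axis. Payload 6.8 kg.
Tool frame: the origin (TCP) lies at the very end of the fingers, on their centre line; the grasp point (between the pads) lies 19 mm behind it; x points along the fingers, y is the direction in which the jaws open and shut, and the axes are right-handed (so a half turn about x gives the same grasp; the last joint's range is limited). The gripper opens to 85 mm and grips with 20 to 120 N. Pads are 22 mm wide; open, the fingers measure 114 mm over their backs; the gripper's body (76 mm by 85 mm) begins 54 mm behind the grasp point. The pads swing forward as they close: fully open they stand 13 mm farther back than shut.
Start: joints at [-1.252, 0.477, 0.022, 1.555, -0.011, 1.109, -0.083], TCP at [0.279, 0.614, 0.231] pointing down, gripper open.
Joint ranges: [-2.96, 2.96], [-0.34, 2.1], [-1.41, 1.46], [0.24, 2.44], [-1.37, 4.51], [0.17, 1.92], [-2.96, 2.96]. Speed limits (rad/s): [2.39, 2.39, 3.14, 3.14, 3.14, 3.14, 3.14].

### API

Orientations are given as a rotation vector (axis times angle).
In Python, from bench import get_obs, grab_frame, camera_info, hand_in gives the robot as it stands.
- The arm moves only by the tool apply_moves, never from a script. Its argument "series" is text: rows parted by semicolons, each of 7 numbers parted by spaces: the turn, a rotation vector about the tool's x, y, z in rad, then the shift along the tool's x, y, z in m, then the opening, from 0 (shut) to 1 (fully open). In form: wx wy wz tx ty tz hand; .... A call has 1 to 12 rows; each row is the pose to reach, as a shift and turn from the pose commanded when the call began, along the tool's axes at that moment; what a row does not reach only later rows make up. A row lasts 1/8 s, in which the tool goes at most 62.5 mm and 10.7 degrees, less where a joint would pass 70% of its speed; a pose out of reach is approached as far as the arm can. A call with a gripper value outside its range is refused whole. The fingers move at their own pace and stop on an object; "force" is the grip in N (left out, the last holds). Time passes only in rows, so rows that repeat a pose let the fingers close. It gives the time, the measured TCP pose, the force and the opening at its end, in the units of the state.
- get_obs(): the state, without advancing time (a new reading comes with each control period).
- grab_frame(name): name is "scene" or "top" or "wrist"; returns the picture (400x640x3 uint8, blue, green, red); there is no depth.
- camera_info(name): a dict with "fov_y" (degrees; the focal length in pixels is half the picture's height over the tangent of half this angle, whatever the lens; pixels are square), "cx", "cy" (the principal point, pixels), "rvec" (rotation vector, rad) and "tvec" (3), from world to camera coordinates, as OpenCV has them. Camera axes: x right, y down, z forward; pixel columns grow to the right and rows downward; lengths in m; the calibration is good to about 2 mm. A picture is of the moment at which its call begins: read the wrist's pose just before it. camera_info takes no time and is no camera call; for the wrist camera it gives the pose at the moment of the call.
- hand_in(): hands the job in, once; it reports no verdict.
The state is a dict: "clock": time; "joints": joint angles; "qvel": joint speeds; "tau": joint torques, N m; "tcp_pos": TCP position; "orientation": TCP orientation; "contact_force": force on the tool from outside, world axes, zero at the start; "moment": the same for the moment, N m; "grip_width": finger opening in m.
Only numpy, scipy, OpenCV 4.12 (cv2) and the standard library are available. Lean on these libraries where they do the work, as an engineer would, in place of code of your own. Each camera call takes 0.05 s, during which the arm holds its last target.

## Working session

There is one attempt and no reset: what is moved stays moved. The work goes in short steps, Python scripts to look and compute and a tool call to move; the robot and the scene stay as the last step left them, time stands still between calls to the robot, and variables do not carry over. Pictures are saved under pics/ and viewed, and the job is handed in when it is done.

Besides the shell and the picture viewer there is one more tool, called after "Request:" as name(argument=value, ...), one argument or row to a line, values as JSON. apply_moves: Moves the arm, as the interface text tells. Its arguments: {"type":"object","properties":{"series":{"type":"string"},"force":{"type":"number"}},"required":["series"]}

```bash
ls; mkdir -p pics
python3 - <<'E'
from bench import *
import cv2
print(get_obs())
for n in ("scene","top","wrist"):
    print(n,camera_info(n)); cv2.imwrite(f"pics/{n}0.png",grab_frame(n))
E
```

```text
pics
{'clock': 0.0, 'joints': array([-1.2520681 ,  0.47779041,  0.02235095,  1.55645849, -0.0114773 ,
        1.10928986, -0.08312857]), 'qvel': array([-0.00048462, -0.00120789,  0.00155554, -0.00098705,  0.0013906 ,
        0.00041132,  0.00047511]), 'tau': array([-8.87003662e-04, -5.96474969e+01,  1.60752073e+00, -2.81189096e+01,
        1.24653368e-02,  9.65496758e-03,  1.29191335e-05]), 'tcp_pos': array([0.27922133, 0.61389057, 0.23032946]), 'orientation': array([ 0.33335938,  1.54497469, -0.3362102 ]), 'contact_force': array([-0.65432477, -0.3312896 ,  0.89007088]), 'moment': array([ 0.00561217, -0.03633262, -0.03442192]), 'grip_width': 0.08514787415099766}
scene {'fov_y': 50.08780447487225, 'cx': 324.4188556580875, 'cy': 200.2073445812325, 'rvec': array([ 1.13267024,  2.31266147, -1.07018492]), 'tvec': array([ 0.22343138, -0.23185263,  1.32166007])}
top {'fov_y': 49.21741373037401, 'cx': 319.9968594553053, 'cy': 194.9565685751097, 'rvec': array([ 2.10862326, -2.1094377 ,  0.22156906]), 'tvec': array([0.04853481, 0.43585001, 0.99611649])}
wrist {'fov_y': 68.59354513495464, 'cx': 318.37478326584113, 'cy': 198.91217882420707, 'rvec': array([-2.41550029, -1.55729967, -0.23758686]), 'tvec': array([-0.67479503, -0.03967601,  0.37945003])}
```

View pics/scene0.png

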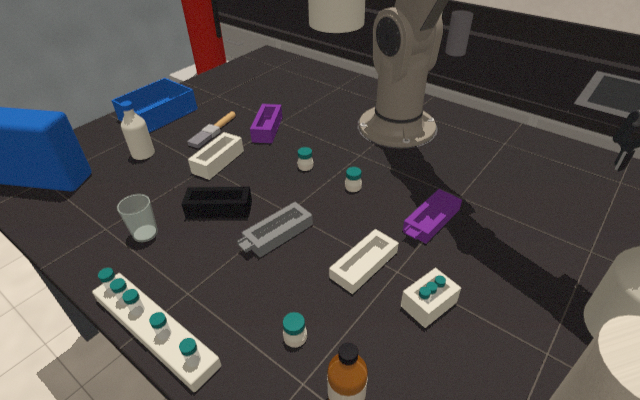

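View pics/top0.png

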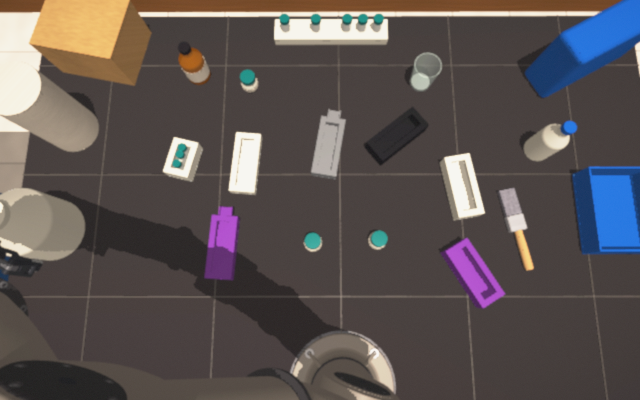

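View pics/wrist0.png

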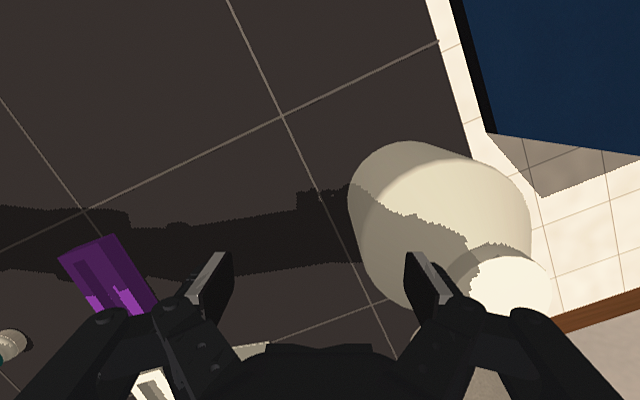

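The scene shows these candidates, by pixel in the top view:
- **Long white trays:** (245,163) and (462,187). Which one is deep still has to be measured.
- **Short vial tray:** (183,158).
- **Black look-alike:** (396,136).
- **Purple look-alikes:** (222,245), which has a spout, and (473,272).
- **Grey drip tray:** (328,145), with its spout at (334,117).

Next I'll look at close crops.

Run:
```python
import cv2, numpy as np
t=cv2.imread("pics/top0.png"); s=cv2.imread("pics/scene0.png")
def c(im,x,y,w,h,k): return cv2.resize(im[y:y+h,x:x+w],None,fx=k,fy=k,interpolation=cv2.INTER_CUBIC)
a=np.hstack([c(t,220,100,130,100,3),c(t,430,145,130,100,3)])
b=np.hstack([c(s,320,220,130,80,3),c(s,180,120,130,80,3)])
cv2.imwrite("pics/crop1.png",np.vstack([a,b]))
cv2.imwrite("pics/crop2.png",c(s,230,195,100,65,6))
```

```text
(no output)
```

View pics/crop1.png

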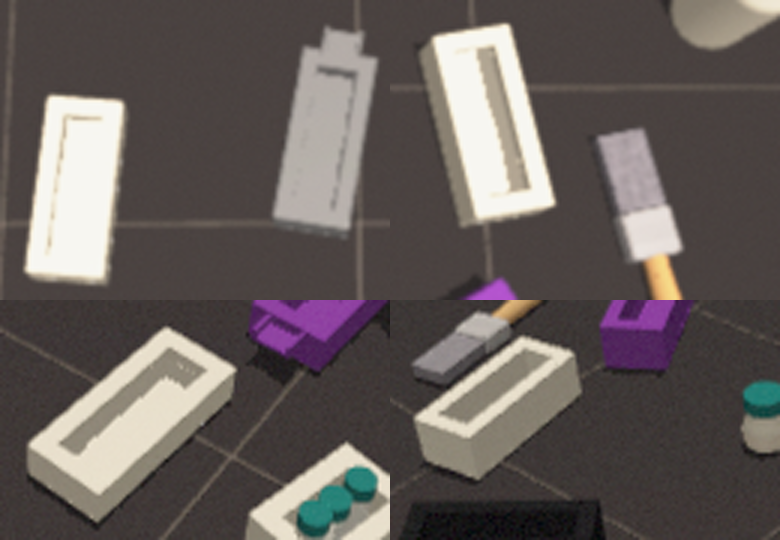

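View pics/crop2.png

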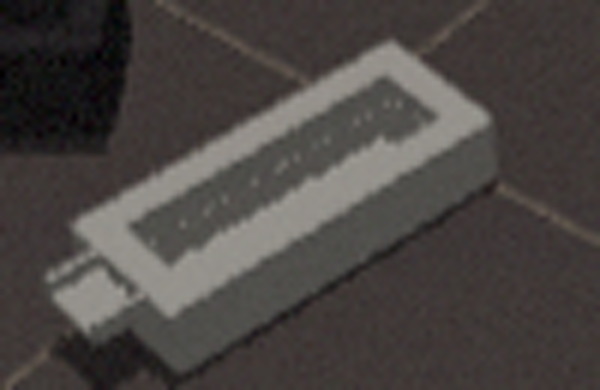

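Of the two long white trays, the one at top (462,187), scene (217,155), has visibly taller walls, so it should be the deep one. The one at (245,163) is the shallow one. The grey drip tray's spout points to the top of the top view. To confirm this I'll fit box silhouettes in both views.

```bash
cat > fit.py <<'E'
import cv2, numpy as np
from scipy.optimize import minimize
from bench import camera_info
def proj(ci,P):
    f=200/np.tan(np.radians(ci['fov_y'])/2)
    K=np.array([[f,0,ci['cx']],[0,f,ci['cy']],[0,0,1.]])
    return cv2.projectPoints(np.asarray(P,float),ci['rvec'],ci['tvec'],K,None)[0][:,0]
def box(L,W,z0,z1,cx=0):
    return np.array([[cx+a*L/2,b*W/2,z] for a in(-1,1) for b in(-1,1) for z in(z0,z1)])
def model(p,parts,z0=0):
    x,y,t=p; c,s=np.cos(t),np.sin(t)
    R=np.array([[c,-s,0],[s,c,0],[0,0,1]])
    return [b@R.T+[x,y,z0] for b in parts]
S=8
def sil(ci,hulls,roi):
    x0,y0,w,h=roi; m=np.zeros((h*S,w*S),np.uint8)
    for b in hulls:
        q=(proj(ci,b)-[x0,y0]+.5)*S-.5
        cv2.fillConvexPoly(m,np.round(cv2.convexHull(q.astype(np.float32))*16).astype(np.int32),1,shift=4)
    return cv2.resize(m.astype(np.float32),(w,h),interpolation=cv2.INTER_AREA)
def fit(p0,parts,views,z0=0):
    # views: list (ci, mask roi float, roi)
    def cost(p):
        return sum(np.abs(sil(ci,model(p,parts,z0),roi)-m).sum()/m.sum() for ci,m,roi in views)
    best=None
    p=np.array(p0,float)
    for sc in (1,.3):
        r=minimize(cost,p,method='Nelder-Mead',options=dict(initial_simplex=[p,p+[.02*sc,0,0],p+[0,.02*sc,0],p+[0,0,.2*sc]],xatol=1e-5,fatol=1e-5,maxiter=300)); p=r.x
    return r.x,r.fun
def ground(ci,u,z):
    f=200/np.tan(np.radians(ci['fov_y'])/2); R=cv2.Rodrigues(ci['rvec'])[0]
    d=R.T@np.array([(u[0]-ci['cx'])/f,(u[1]-ci['cy'])/f,1]); o=-R.T@ci['tvec']
    return o+d*(z-o[2])/d[2]
E
cat > run.py <<'E'
from fit import *
T=camera_info('top');Sc=camera_info('scene')
t=cv2.imread("pics/top0.png"); s=cv2.imread("pics/scene0.png")
def mask(im,roi,lo,seed):
    x,y,w,h=roi; g=im[y:y+h,x:x+w].astype(int)
    m=((g.max(2)>lo)&((g.max(2)-g.min(2))<60)).astype(np.uint8)
    n,l,st,_=cv2.connectedComponentsWithStats(m,connectivity=4)
    k=l[seed[1]-y,seed[0]-x]
    assert k>0
    m=(l==k).astype(np.uint8); c=cv2.findContours(m,cv2.RETR_EXTERNAL,cv2.CHAIN_APPROX_NONE)[0]
    cv2.drawContours(m,c,-1,1,-1); return m.astype(np.float32)
def go(n,rt,st,lt,rs,ss,ls,g,parts):
    mt=mask(t,rt,lt,st); ms=mask(s,rs,ls,ss)
    p,f=fit(g,parts,[(T,mt,rt),(Sc,ms,rs)]); print(n,np.round(p,4),round(f,4),mt.sum(),ms.sum())
    for nm,v in (('t',(T,mt,rt)),('s',(Sc,ms,rs))):
        q,ff=fit(p,parts,[v]); print('   ',nm,np.round(q,4),round(ff,4))
    return p
for h in (.030,.046):
    for nm,a in (('right',((430,140,70,90),(455,195),140,(180,125,70,60),(225,170),95)),('left',((222,120,46,84),(250,170),140,(322,222,84,76),(350,275),100))):
        g=list(ground(T,a[1],.04)[:2])+[0.15 if nm=='right' else -.1]
        go(f'{nm} h={h}',*a,g,[box(.15,.062,0,h)])
a=((300,100,60,90),(328,172),100,(232,195,86,64),(300,235),70)
go('drip',*a,list(ground(T,(328,148),.03)[:2])+[-.15],[box(.15,.062,0,.032),box(.022,.029,.012,.028,.086)])
a=((155,130,55,60),(190,170),120,(395,262,72,66),(420,310),100)
try: go('short',*a,list(ground(T,(183,158),.04)[:2])+[-.2],[box(.09,.062,0,.046)])
except AssertionError: print('seed')
for n,u,z in(('jarA',(313,242),.05),('jarB',(378,240),.05),('jarC',(249,80),.05)): print(n,ground(T,u,z))
E
python3 run.py
```

```text
Traceback (most recent call last):
  File "run.py", line 21, in <module>
    go(f'{nm} h={h}',*a,g,[box(.15,.062,0,h)])
    ~~^^^^^^^^^^^^^^^^^^^^^^^^^^^^^^^^^^^^^^^^
  File "run.py", line 13, in go
    mt=mask(t,rt,lt,st); ms=mask(s,rs,ls,ss)
                            ~~~~^^^^^^^^^^^^
  File "run.py", line 9, in mask
    assert k>0
           ^^^
AssertionError
```

```bash
sed -i 's/(225,170),95/(212,167),95/' run.py
python3 - <<'E'
import cv2
s=cv2.imread('pics/scene0.png')
for u in((212,167),(205,169),(350,275),(350,284),(300,235),(235,215),(420,315)): print(u,s[u[1],u[0]])
E
python3 run.py
```

```text
(212, 167) [112 127 134]
(205, 169) [119 134 141]
(350, 275) [204 224 232]
(350, 284) [117 133 141]
(300, 235) [53 53 59]
(235, 215) [16 17 19]
(420, 315) [113 129 136]
right h=0.03 [ 0.4639 -0.3054  0.1723] 0.3164 1804.0 1550.0
    t [ 0.4651 -0.3057  0.1721] 0.0733
    s [ 0.4608 -0.2989  0.1526] 0.2129
left h=0.03 [ 0.5252  0.2351 -0.0797] 0.0738 1669.0 2325.0
    t [ 0.5254  0.236  -0.0806] 0.0318
    s [ 0.525   0.2341 -0.0836] 0.023
right h=0.046 [ 0.4626 -0.2988  0.1672] 0.1815 1804.0 1550.0
    t [ 0.4633 -0.3004  0.1517] 0.1379
    s [ 0.4625 -0.2975  0.168 ] 0.0317
left h=0.046 [ 0.525   0.235  -0.0815] 0.2513 1669.0 2325.0
    t [ 0.5224  0.2334 -0.0779] 0.0845
    s [ 0.5269  0.2361 -0.0665] 0.1509Traceback (most recent call last):
  File "run.py", line 23, in <module>
    go('drip',*a,list(ground(T,(328,148),.03)[:2])+[-.15],[box(.15,.062,0,.032),box(.022,.029,.012,.028,.086)])
    ~~^^^^^^^^^^^^^^^^^^^^^^^^^^^^^^^^^^^^^^^^^^^^^^^^^^^^^^^^^^^^^^^^^^^^^^^^^^^^^^^^^^^^^^^^^^^^^^^^^^^^^^^^^
  File "run.py", line 13, in go
    mt=mask(t,rt,lt,st); ms=mask(s,rs,ls,ss)
                            ~~~~^^^^^^^^^^^^
  File "run.py", line 9, in mask
    assert k>0
           ^^^
AssertionError
```

```bash
sed -i 's/(455,195),140/(455,195),95/; s/^go(.drip.*$//; s/^a=((300,100.*$/DR()/' run.py
python3 - <<'E'
s=open('run.py').read()
i=s.index('for h in')
s=s[:i]+'''def DR():
    rt=(300,100,60,90); mt=mask(t,rt,105,(328,165))
    rs=(232,195,86,64); x,y,w,h=rs
    print('scene px',s[y+30,x:x+w:6].max(1), 'top', t[172,300:360:4].max(1), t[176,300:360:4].max(1))
    ms=mask(s,rs,85,(252,235))
    cv2.imwrite('pics/dm.png',cv2.resize(np.hstack([cv2.resize(mt,(60*4,90*4),interpolation=0),cv2.resize(ms,(86*4,360),interpolation=0)])*255,None,fx=1,fy=1))
    g=list(ground(T,(328,148),.03)[:2])+[-.15]
    full=[box(.15,.062,0,.032),box(.022,.029,.010,.028,.086)]
    lip=[box(.15,.062,.0315,.032),box(.022,.029,.026,.028,.086)]
    for n,pt,v in(('top full',full,[(T,mt,rt)]),('top lip',lip,[(T,mt,rt)]),('scene lip',lip,[(Sc,ms,rs)])):
        print(n,*fit(g,pt,v))
'''+s[i:]
open('run.py','w').write(s)
E
python3 run.py
```

```text
right h=0.03 [ 0.4614 -0.2992  0.1706] 0.3832 2188.0 1550.0
    t [ 0.4638 -0.3044  0.1759] 0.1695
    s [ 0.4614 -0.2991  0.1706] 0.2123
left h=0.03 [ 0.5252  0.2351 -0.0797] 0.0738 1669.0 2325.0
    t [ 0.5254  0.236  -0.0806] 0.0318
    s [ 0.525   0.2341 -0.0836] 0.023
right h=0.046 [ 0.4624 -0.2979  0.1703] 0.1122 2188.0 1550.0
    t [ 0.4617 -0.2983  0.1716] 0.0793
    s [ 0.4627 -0.2974  0.1689] 0.0313
left h=0.046 [ 0.525   0.235  -0.0815] 0.2513 1669.0 2325.0
    t [ 0.5224  0.2334 -0.0779] 0.0845
    s [ 0.5269  0.2361 -0.0665] 0.1509
scene px [ 65  64  59  61 149 133  79  82 114 150 149  80  77  73  59] top [ 76  76  77 151 175 181 184 185 185 150  96  76  78  76  77] [ 76  76  77  77  95  95  96 104 122 110 105  76  76  77  76]
top full [ 0.57045334  0.02747815 -0.17634845] 0.06663881987333298
top lip [ 0.56428531  0.0283193  -0.16706413] 0.06348723918199539
scene lip [ 0.56749477  0.02914127 -0.18041709] 0.06312954425811768
short [ 0.5322  0.3894 -0.239 ] 0.0797 1281.0 2177.0
    t [ 0.5326  0.3902 -0.2379] 0.0477
    s [ 0.5321  0.3889 -0.2459] 0.0235
jarA [0.32322391 0.06464434 0.05      ]
jarB [ 0.32781713 -0.08655916  0.05      ]
jarC [0.73167716 0.22735002 0.05      ][ WARN:0@3.698] global loadsave.cpp:1063 imwrite_ Unsupported depth image for selected encoder is fallbacked to CV_8U.
```

View pics/dm.png

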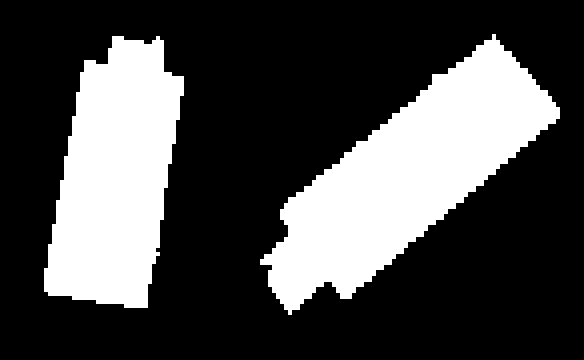

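The right tray fits h=46 mm, so it is the deep one, and the left tray fits h=30 mm. The drip tray is at about (0.567, 0.029) with yaw −0.175, spout towards +x. Next is a helper that turns world targets into move rows.

```bash
cat > mv.py <<'E'
import numpy as np, sys
from scipy.spatial.transform import Rotation as Rn
from bench import get_obs
def Rw(yaw): # tool x down, tool y = horizontal at angle yaw
    y=np.array([np.cos(yaw),np.sin(yaw),0]); x=np.array([0,0,-1.]); return Rn.from_matrix(np.c_[x,y,np.cross(x,y)])
def rel(pos,yaw,P=None,R=None):
    o=get_obs(); P=o['tcp_pos'] if P is None else np.array(P); R=Rn.from_rotvec(o['orientation']) if R is None else R
    return np.r_[(R.inv()*Rw(yaw)).as_rotvec(), R.inv().apply(np.array(pos)-P)]
def state():
    o=get_obs(); M=Rn.from_rotvec(o['orientation']).as_matrix()
    print('t',round(o['clock'],2),'tcp',o['tcp_pos'].round(4),'jawyaw',round(np.arctan2(M[1,1],M[0,1]),4),'tilt',round(np.arccos(-M[2,0]),4),'F',o['contact_force'].round(1),'w',round(o['grip_width'],4),'q',o['joints'].round(2))
def show(*t):
    state()
    for a in t: print(np.round(rel(*a),4).tolist(), 'turn deg',round(np.degrees(np.linalg.norm(rel(*a)[:3])),1))
E
python3 - <<'E'
from mv import *
import numpy as np
d=np.pi/2
show((( .48,.25,.2),-1.2),((.52,.0,.2),-1.4),((.4624,-.298,.15),.17-d),((.4624,-.298,.15),.17+d))
E
```

```text
t 0.15 tcp [0.2792 0.6141 0.2306] jawyaw 1.1441 tilt 0.0014 F [0.3 0.7 0.5] w 0.0854 q [-1.25  0.48  0.02  1.56 -0.01  1.11 -0.08]
[2.3441, 0.0016, 0.0005, 0.0309, -0.2483, 0.3334] turn deg 134.3
[2.5441, 0.0018, 0.0004, 0.0312, -0.4593, 0.4733] turn deg 145.8
[2.5449, 0.0018, 0.0004, 0.0816, -0.7544, 0.5442] turn deg 145.8
[-0.5967, -0.0003, 0.0014, 0.0816, -0.7544, 0.5442] turn deg 34.2
```

Run:
```python
from mv import *
show(((.36,.42,.26),1.3),((.5,.12,.25),1.55))
```

```text
t 0.15 tcp [0.2792 0.6141 0.2306] jawyaw 1.1441 tilt 0.0014 F [0.3 0.7 0.5] w 0.0854 q [-1.25  0.48  0.02  1.56 -0.01  1.11 -0.08]
[-0.1559, -0.0, 0.0014, -0.0292, -0.1433, 0.1539] turn deg 8.9
[-0.4059, -0.0002, 0.0014, -0.0189, -0.3584, 0.4055] turn deg 23.3
```

Request:
apply_moves(
  series="-0.156 0 0 -0.029 -0.143 0.154 1;-0.156 0 0 -0.029 -0.143 0.154 1;-0.156 0 0 -0.029 -0.143 0.154 1;-0.156 0 0 -0.029 -0.143 0.154 1;-0.406 0 0 -0.019 -0.358 0.405 1;-0.406 0 0 -0.019 -0.358 0.405 1;-0.406 0 0 -0.019 -0.358 0.405 1;-0.406 0 0 -0.019 -0.358 0.405 1;-0.406 0 0 -0.019 -0.358 0.405 1;-0.406 0 0 -0.019 -0.358 0.405 1;-0.406 0 0 -0.019 -0.358 0.405 1;-0.406 0 0 -0.019 -0.358 0.405 1",
  force=40,
)

```text
clock: 1.65
tcp_pos: [0.4993, 0.1223, 0.2501]
orientation: [0.015, 1.571, -0.015]
contact_force: [1.0, 0.5, 0.0]
grip_width: 0.0855
```

Run:
```python
from mv import *
show(((.4624,-.298,.14),.17+np.pi/2))
```

```text
t 1.65 tcp [0.4993 0.1223 0.2501] jawyaw 1.5517 tilt 0.0008 F [1.  0.5 0. ] w 0.0855 q [-0.54  0.19  0.21  1.93 -0.05  1.03  1.24]
[-0.1891, -0.0005, -0.0006, 0.1099, -0.421, -0.0288] turn deg 10.8
```

Request:
apply_moves(
  series="-0.1 0 0 0.02 -0.21 -0.014 1;-0.1 0 0 0.02 -0.21 -0.014 1;-0.1 0 0 0.02 -0.21 -0.014 1;-0.189 0 0 0.11 -0.421 -0.029 1;-0.189 0 0 0.11 -0.421 -0.029 1;-0.189 0 0 0.11 -0.421 -0.029 1;-0.189 0 0 0.11 -0.421 -0.029 1;-0.189 0 0 0.11 -0.421 -0.029 1;-0.189 0 0 0.11 -0.421 -0.029 1;-0.189 0 0 0.11 -0.421 -0.029 1",
)

```text
clock: 2.9
tcp_pos: [0.4635, -0.2971, 0.1407]
orientation: [-0.134, 1.565, 0.136]
contact_force: [0.6, -0.5, -1.0]
grip_width: 0.0853
```

Run:
```python
from mv import *
import cv2
from bench import *
show(((.4624,-.298,.013),.17+np.pi/2))
cv2.imwrite('pics/w1.png',grab_frame('wrist'));cv2.imwrite('pics/t1.png',grab_frame('top'))
```

```text
t 2.9 tcp [ 0.4635 -0.2971  0.1407] jawyaw 1.7427 tilt 0.0014 F [ 0.6 -0.5 -1. ] w 0.0853 q [ 0.14  0.4   0.4   1.96 -0.21  0.82  2.4 ]
[0.0019, 0.0012, -0.0007, 0.1277, -0.0008, -0.0014] turn deg 0.1
```

View pics/w1.png

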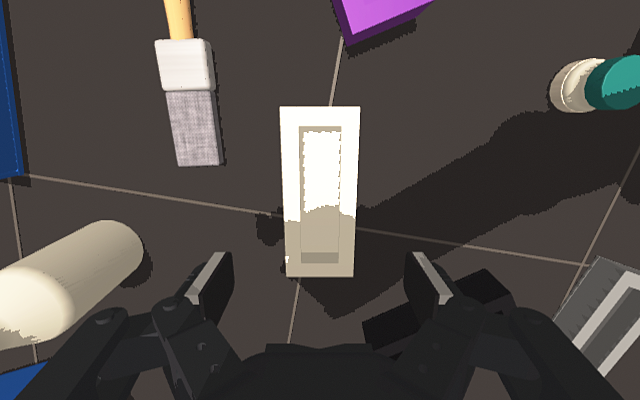

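View pics/t1.png

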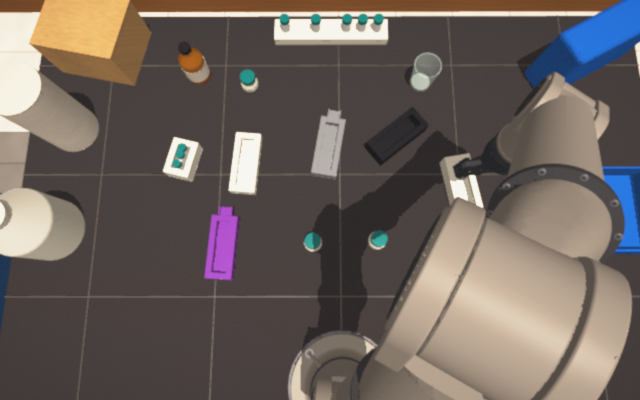

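The wrist view shows the deep tray's lip, centred between the fingers, with corners at about (280,107), (360,107), (353,276) and (287,276). I'll check the calibration against these.

Run:
```python
from fit import *
W=camera_info('wrist')
C=[ground(W,u,.046) for u in((280,107),(360,107),(353,276),(287,276))]
# pixel columns
print(np.round(C,4), np.mean(C,0)); d=(C[0]+C[1]-C[2]-C[3])/2; print(np.linalg.norm(d),np.arctan2(-d[1],-d[0]),np.linalg.norm(C[0]-C[1]),np.linalg.norm(C[2]-C[3]))
P=[[.46,-.3,.046]]; print(proj(W,P))
m=model((.4624,-.298,.17),[box(.15,.062,0,.046)])[0]; print(proj(W,m).round(0))
```

```text
[[ 0.3932 -0.339   0.046 ]
 [ 0.3826 -0.2783  0.046 ]
 [ 0.5294 -0.2529  0.046 ]
 [ 0.5399 -0.3129  0.046 ]] [ 0.46126008 -0.29578285  0.046     ]
0.1489621983337454 0.17398024754941008 0.06163696911605384 0.06096498745028121
[[315.33979654 196.92686488]]
[[284. 107.]
 [277. 107.]
 [351. 107.]
 [358. 107.]
 [288. 253.]
 [284. 277.]
 [346. 253.]
 [351. 277.]]
```

Request:
apply_moves(
  series="0.002 0 0 0.06 0 -0.001 1;0.002 0 0 0.1 0 -0.001 1;0.002 0 0 0.127 0 -0.001 1;0.002 0 0 0.127 0 -0.001 1;0.002 0 0 0.127 0 -0.001 0.5;0.002 0 0 0.127 0 -0.001 0;0.002 0 0 0.127 0 -0.001 0;0.002 0 0 0.127 0 -0.001 0;0.002 0 0 0.127 0 -0.001 0;0.002 0 0 0.127 0 -0.001 0",
  force=40,
)

```text
clock: 4.25
tcp_pos: [0.4623, -0.2999, 0.0149]
orientation: [-0.131, 1.564, 0.13]
contact_force: [-0.4, 1.1, 8.2]
grip_width: 0.0615
```

Run:
```python
from mv import *
import cv2
from bench import *
state()
cv2.imwrite('pics/w2.png',grab_frame('wrist'))
```

```text
t 4.25 tcp [ 0.4623 -0.2999  0.0149] jawyaw 1.7371 tilt 0.0027 F [-0.4  1.1  8.2] w 0.0615 q [ 0.22  0.6   0.31  2.02 -0.32  0.57  2.49]
```

View pics/w2.png

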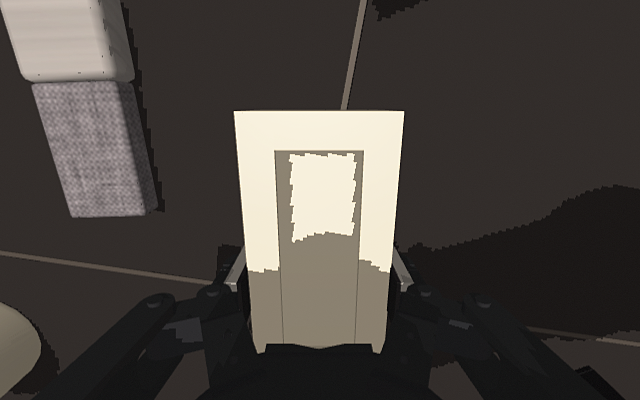

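The tray is gripped at 61.5 mm, with its far lip edge at (234,111)–(404,111). From that I'll measure where it sits in the hand.

```bash
cat > held.py <<'E'
from fit import *; from mv import *
def held(c1,c2,z):
    W=camera_info('wrist'); a,b=ground(W,c1,z),ground(W,c2,z); o=get_obs()
    R=Rn.from_rotvec(o['orientation']); mid=(a+b)/2; d=b-a
    v=R.inv().apply(mid-o['tcp_pos']); e=R.inv().apply(d)
    print('far edge mid in tool',v.round(4),'width',np.linalg.norm(d).round(4),'edge angle from tool y',np.arctan2(e[2],e[1]).round(4))
    # centre 75 mm back along tool z toward 0
    s=np.sign(v[2]); print('centre offset tool z', v[2]-s*.075)
E
python3 - <<'E'
from held import *
held((234,111),(404,111),.046)
show(((.4623,-.2999,.14),.17+np.pi/2),((.5,-.1,.14),-.0+np.pi/2),((.5276,.0357,.14),-.175+np.pi/2))
E
```

```text
far edge mid in tool [-0.0312  0.001  -0.075 ] width 0.0616 edge angle from tool y -0.0011
centre offset tool z -4.97780243977064e-06
t 4.3 tcp [ 0.4623 -0.2999  0.015 ] jawyaw 1.7372 tilt 0.0027 F [-1.1  0.7  7.3] w 0.0613 q [ 0.22  0.6   0.31  2.02 -0.32  0.57  2.49]
[-0.0036, 0.0025, 0.0011, -0.125, -0.0002, 0.0003] turn deg 0.3
[0.1664, 0.0026, 0.0009, -0.1251, 0.1907, 0.0706] turn deg 9.5
[0.3414, 0.0027, 0.0007, -0.1251, 0.32, 0.1203] turn deg 19.6
```

Request:
apply_moves(
  series="0 0 0 -0.06 0 0 0;0 0 0 -0.125 0 0 0;0.05 0 0 -0.125 0.05 0.02 0;0.1 0 0 -0.125 0.1 0.038 0;0.15 0 0 -0.125 0.15 0.056 0;0.2 0 0 -0.125 0.2 0.075 0;0.25 0 0 -0.125 0.25 0.094 0;0.3 0 0 -0.125 0.29 0.109 0;0.341 0.003 0 -0.125 0.32 0.12 0;0.341 0.003 0 -0.125 0.32 0.12 0;0.341 0.003 0 -0.125 0.32 0.12 0;0.341 0.003 0 -0.125 0.32 0.12 0",
)

```text
clock: 5.8
tcp_pos: [0.5263, 0.0344, 0.1385]
orientation: [0.139, 1.569, -0.139]
contact_force: [0.6, -0.9, -1.3]
grip_width: 0.0613
```

Run:
```python
from mv import *
import cv2
from bench import *
show(((.5276,.0357,.049),-.175+np.pi/2))
cv2.imwrite('pics/w3.png',grab_frame('wrist'))
cv2.imwrite('pics/s3.png',grab_frame('scene'))
```

```text
t 5.8 tcp [0.5263 0.0344 0.1385] jawyaw 1.3939 tilt 0.0029 F [ 0.6 -0.9 -1.3] w 0.0613 q [-0.53  0.37  0.42  2.02 -0.21  0.8   1.41]
[-0.0019, -0.0027, 0.0008, 0.0895, 0.0016, 0.0013] turn deg 0.2
```

View pics/w3.png

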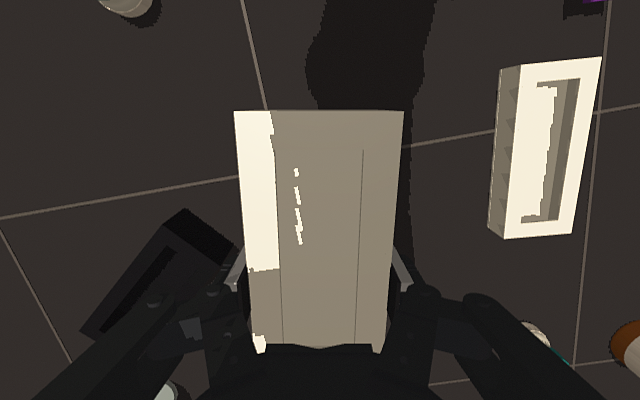

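View pics/s3.png

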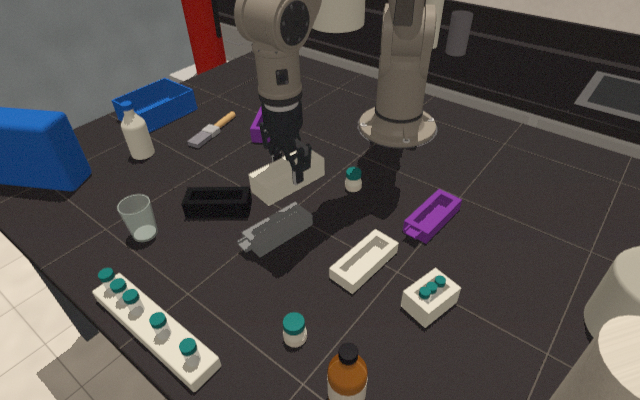

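The tray is level in the hand and in line with the drip tray below it. Lowering now.

Request:
apply_moves(
  series="0 -0.002 0 0.04 0.001 0.001 0;0 -0.002 0 0.075 0.001 0.001 0;0 -0.002 0 0.085 0.001 0.001 0;0 -0.002 0 0.088 0.001 0.001 0;0 -0.002 0 0.09 0.001 0.001 0;0 -0.002 0 0.092 0.001 0.001 0;0 -0.002 0 0.092 0.001 0.001 0;0 -0.002 0 0.092 0.001 0.001 0",
)

```text
clock: 6.9
tcp_pos: [0.5282, 0.0368, 0.047]
orientation: [0.137, 1.566, -0.137]
contact_force: [-0.3, 0.9, 3.2]
grip_width: 0.0614
```

Run:
```python
from mv import *
import cv2
from bench import *
show(((.5276,.0357,.047),-.175+np.pi/2))
a=grab_frame('scene')[110:270,190:390]
cv2.imwrite('pics/s4.png',cv2.resize(a,None,fx=3.5,fy=3.5,interpolation=2))
```

```text
t 6.9 tcp [0.5282 0.0368 0.047 ] jawyaw 1.396 tilt 0.0006 F [-0.3  0.9  3.2] w 0.0614 q [-0.46  0.52  0.35  2.06 -0.31  0.61  1.49]
[0.0002, 0.0006, -0.0001, -0.0, -0.0012, -0.0004] turn deg 0.0
```

View pics/s4.png

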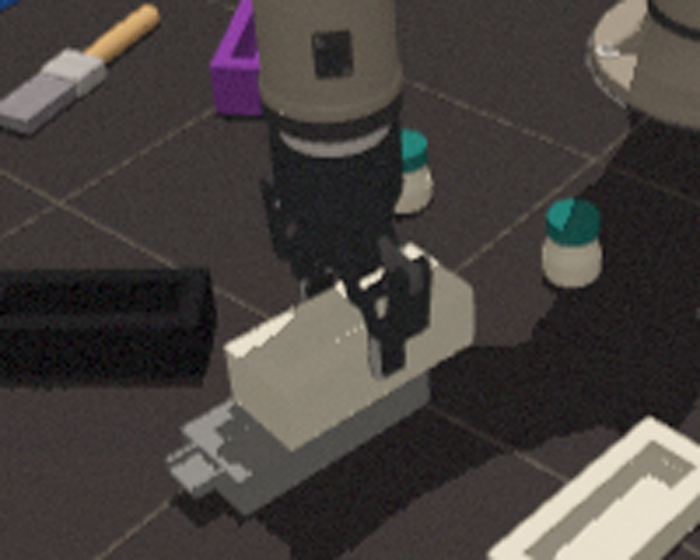

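The deep tray rests on the lip, with a light contact of 3 N and the step showing on the spout side. Releasing and rising.

Request:
apply_moves(
  series="0 0 0 0 0 0 0.5;0 0 0 0 0 0 1;0 0 0 0 0 0 1;0 0 0 0 0 0 1;0 0 0 -0.03 0 0 1;0 0 0 -0.09 0 0 1;0 0 0 -0.15 0 0 1;0 0 0 -0.15 0 0 1;0 0 0 -0.15 0 0 1",
)

```text
clock: 8.07
tcp_pos: [0.527, 0.0369, 0.1959]
orientation: [0.137, 1.568, -0.137]
contact_force: [-0.6, -0.9, -0.5]
grip_width: 0.0853
```

Run:
```python
from mv import *
show(((.5252,.2351,.14),-.081+np.pi/2))
```

```text
t 8.07 tcp [0.527  0.0369 0.1959] jawyaw 1.3963 tilt 0.0016 F [-0.6 -0.9 -0.5] w 0.0853 q [-0.57  0.29  0.47  1.97 -0.16  0.92  1.37]
[-0.0935, -0.0016, 0.0002, 0.0559, 0.1949, -0.0361] turn deg 5.4
```

Request:
apply_moves(
  series="-0.04 0 0 0.0 0.06 -0.012 1;-0.08 0 0 0.0 0.12 -0.024 1;-0.093 0 0 0.03 0.17 -0.032 1;-0.093 -0.002 0 0.056 0.195 -0.036 1;-0.093 -0.002 0 0.056 0.195 -0.036 1;-0.093 -0.002 0 0.056 0.195 -0.036 1;-0.093 -0.002 0 0.056 0.195 -0.036 1;-0.093 -0.002 0 0.056 0.195 -0.036 1",
)

```text
clock: 9.07
tcp_pos: [0.5266, 0.2341, 0.141]
orientation: [0.066, 1.568, -0.066]
contact_force: [0.7, 0.4, 0.9]
grip_width: 0.0858
```

Run:
```python
from mv import *
import cv2
from bench import *
show(((.5252,.2351,.006),-.081+np.pi/2))
cv2.imwrite('pics/w5.png',grab_frame('wrist'))
a=grab_frame('top'); cv2.imwrite('pics/top5.png',a)
s=grab_frame('scene'); cv2.imwrite('pics/scene5.png',s)
k=lambda a:cv2.resize(a,None,fx=3,fy=3,interpolation=2)
cv2.imwrite('pics/c5.png',np.hstack([k(a[90:220,280:400]),k(s[150:280,220:340])]))
```

```text
t 9.07 tcp [0.5266 0.2341 0.141 ] jawyaw 1.4872 tilt 0.002 F [0.7 0.4 0.9] w 0.0858 q [-0.8   0.43  0.35  1.9  -0.2   0.84  1.14]
[-0.0026, 0.002, -0.0001, 0.135, 0.0009, -0.0018] turn deg 0.2
```

View pics/w5.png

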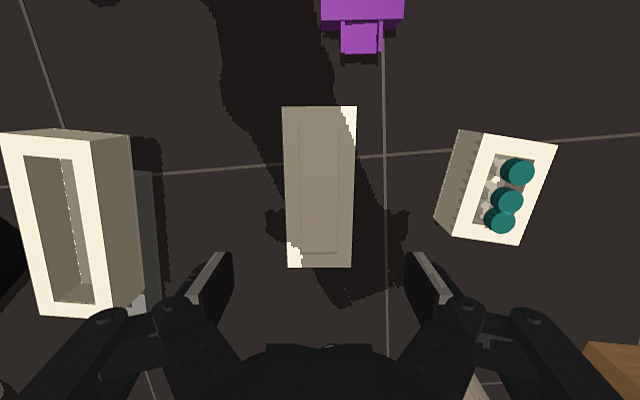

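View pics/c5.png

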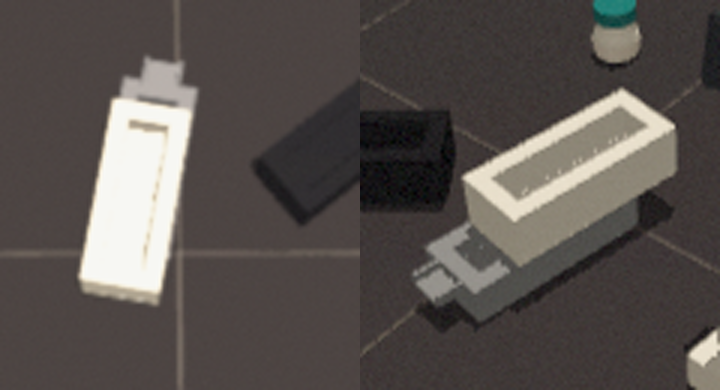

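The deep tray sits flat on the drip tray, stepped away from the spout. The wrist view shows the shallow tray's lip at (281,107), (357,107), (351,268) and (288,268). Next I'll measure both.

```bash
cat > chk.py <<'E'
src=open('run.py').read(); exec(src[:src.index('def go')].replace('pics/top0','pics/top5').replace('pics/scene0','pics/scene5'))
rt=(295,90,70,110); mt=mask(t,rt,200,(318,165)); rs=(245,165,110,85); ms=mask(s,rs,95,(310,215))
pt=[box(.15,.062,0,.046)]; 
print('deep top(lip)',*fit((.527,.036,-.175),[box(.15,.062,.0455,.046)],[(T,mt,rt)],.032)); print('deep scene',*fit((.527,.036,-.175),pt,[(Sc,ms,rs)],.032))
W=camera_info('wrist')
C=[ground(W,u,.030) for u in((281,107),(357,107),(351,268),(288,268))]
print(np.mean(C,0)); d=(C[0]+C[1]-C[2]-C[3])/2; print(np.linalg.norm(d),np.arctan2(-d[1],-d[0]),np.linalg.norm(C[0]-C[1]),np.linalg.norm(C[2]-C[3]))
E
python3 chk.py
```

```text
deep top(lip) [ 0.52759317  0.03650779 -0.17334047] 0.044994812458753586
deep scene [ 0.52863607  0.03655377 -0.1718138 ] 0.14162124693393707
[0.52524759 0.23634329 0.03      ]
0.1500792353074802 -0.07761648667170988 0.06248499026472153 0.06154313212218862
```

Request:
apply_moves(
  series="-0.001 0.002 0 0.06 0.001 -0.001 1;-0.001 0.002 0 0.11 0.001 -0.001 1;-0.001 0.002 0 0.133 0.001 -0.001 1;-0.001 0.002 0 0.133 0.001 -0.001 1;-0.001 0.002 0 0.133 0.001 -0.001 0.5;-0.001 0.002 0 0.133 0.001 -0.001 0;-0.001 0.002 0 0.133 0.001 -0.001 0;-0.001 0.002 0 0.133 0.001 -0.001 0;-0.001 0.002 0 0.133 0.001 -0.001 0;-0.001 0.002 0 0.133 0.001 -0.001 0",
  force=40,
)

```text
clock: 10.48
tcp_pos: [0.5264, 0.2365, 0.009]
orientation: [0.064, 1.568, -0.063]
contact_force: [-0.6, -0.8, 7.2]
grip_width: 0.0608
```

Run:
```python
from mv import *
import cv2
from bench import *
show(((.525,.235,.16),-.081+np.pi/2),((.567,.0287,.16),-.174+np.pi/2))
cv2.imwrite('pics/w6.png',grab_frame('wrist'))
```

```text
t 10.47 tcp [0.5264 0.2365 0.009 ] jawyaw 1.4898 tilt 0.0019 F [-0.6 -0.8  7.2] w 0.0608 q [-0.74  0.63  0.27  1.96 -0.29  0.59  1.22]
[0.0, 0.0014, -0.0012, -0.151, -0.0014, -0.0011] turn deg 0.1
[0.093, 0.0014, -0.0013, -0.1512, -0.2036, 0.0574] turn deg 5.3
```

View pics/w6.png

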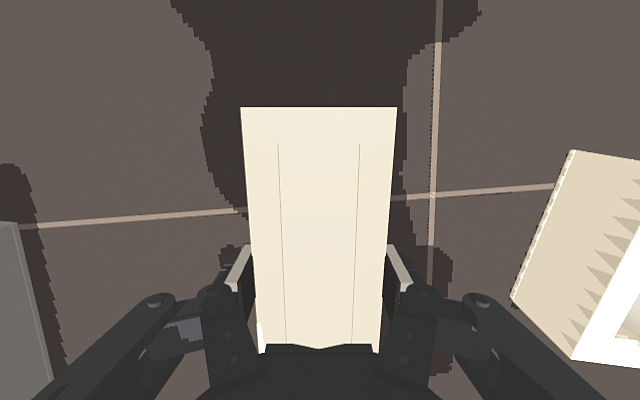

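The shallow tray is gripped at 60.8 mm, with its far edge at (241,107)–(397,107).

Run:
```python
from held import *
held((241,107),(397,107),.030)
```

```text
far edge mid in tool [-0.0212  0.001  -0.0766] width 0.0614 edge angle from tool y -0.001
centre offset tool z -0.0015821742384961313
```

Request:
apply_moves(
  series="0 0 0 -0.06 0 0 0;0 0 0 -0.12 0 0 0;0 0 0 -0.151 0 0 0;0.03 0 0 -0.151 -0.05 0.014 0;0.06 0 0 -0.151 -0.1 0.028 0;0.093 0.001 -0.001 -0.151 -0.15 0.043 0;0.093 0.001 -0.001 -0.151 -0.19 0.053 0;0.093 0.001 -0.001 -0.151 -0.203 0.057 0;0.093 0.001 -0.001 -0.151 -0.203 0.057 0;0.093 0.001 -0.001 -0.151 -0.203 0.057 0;0.093 0.001 -0.001 -0.151 -0.203 0.057 0",
)

```text
clock: 11.9
tcp_pos: [0.5656, 0.0311, 0.1582]
orientation: [0.134, 1.569, -0.135]
contact_force: [-0.9, -0.3, -1.6]
grip_width: 0.0609
```

Run:
```python
from mv import *
import cv2
from bench import *
show(((.567,.0287,.087),-.174+np.pi/2))
a=grab_frame('scene')[110:270,190:390]
cv2.imwrite('pics/s7.png',np.hstack([cv2.resize(a,None,fx=2,fy=2,interpolation=2),cv2.resize(grab_frame('wrist'),(400,320))]))
```

```text
t 11.9 tcp [0.5656 0.0311 0.1582] jawyaw 1.3998 tilt 0.0025 F [-0.9 -0.3 -1.6] w 0.0609 q [-0.51  0.41  0.44  1.91 -0.22  0.87  1.44]
[0.003, -0.0023, 0.001, 0.0712, -0.0021, 0.0019] turn deg 0.2
```

View pics/s7.png

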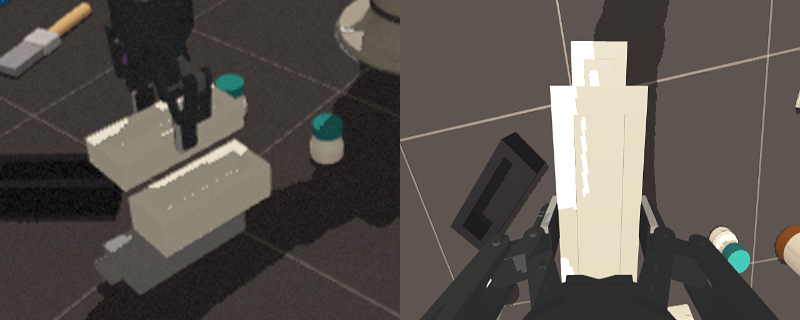

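The shallow tray is level above the deep one and stepped towards the spout. Lowering now.

Request:
apply_moves(
  series="0.003 -0.002 0.001 0.03 -0.002 0.003 0;0.003 -0.002 0.001 0.055 -0.002 0.003 0;0.003 -0.002 0.001 0.065 -0.002 0.003 0;0.003 -0.002 0.001 0.068 -0.002 0.003 0;0.003 -0.002 0.001 0.07 -0.002 0.003 0;0.003 -0.002 0.001 0.072 -0.002 0.003 0;0.003 -0.002 0.001 0.072 -0.002 0.003 0;0.003 -0.002 0.001 0.072 -0.002 0.003 0",
)

```text
clock: 13.0
tcp_pos: [0.5688, 0.0267, 0.087]
orientation: [0.139, 1.565, -0.139]
contact_force: [-0.6, 0.4, 4.6]
grip_width: 0.0612
```

Run:
```python
from mv import *
import cv2
from bench import *
show(((.567,.0287,.087),-.174+np.pi/2))
a=grab_frame('scene')[110:270,190:390]
cv2.imwrite('pics/s8.png',cv2.resize(a,None,fx=3.5,fy=3.5,interpolation=2))
```

```text
t 13.0 tcp [0.5688 0.0267 0.087 ] jawyaw 1.3939 tilt 0.0014 F [-0.6  0.4  4.6] w 0.0612 q [-0.46  0.51  0.39  1.95 -0.29  0.73  1.5 ]
[-0.0029, 0.0014, -0.0, -0.0, 0.0017, -0.0022] turn deg 0.2
```

View pics/s8.png

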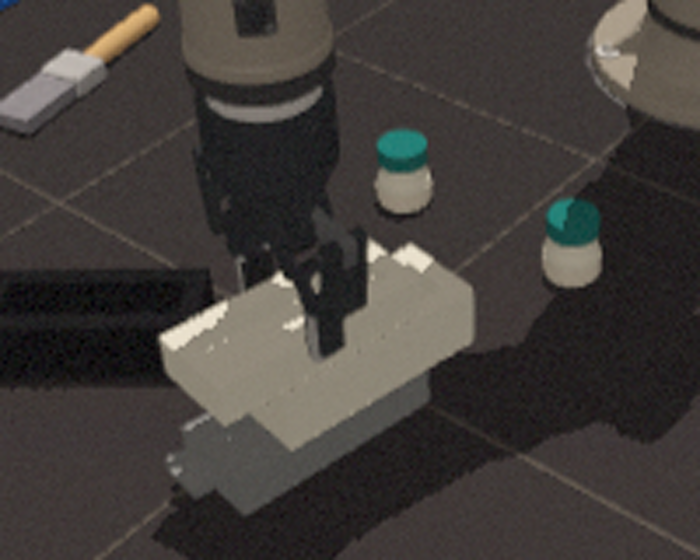

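The shallow tray rests on the deep one at the expected height with 4.6 N contact. Releasing, rising and moving aside.

Request:
apply_moves(
  series="0 0 0 0 0 0 0.5;0 0 0 0 0 0 1;0 0 0 0 0 0 1;0 0 0 0 0 0 1;0 0 0 -0.03 0 0 1;0 0 0 -0.08 0 0 1;0 0 0 -0.13 0 0 1;0 0 0 -0.13 0.06 -0.02 1;0 0 0 -0.13 0.12 -0.03 1;0 0 0 -0.13 0.18 -0.03 1;0 0 0 -0.13 0.18 -0.03 1;0 0 0 -0.13 0.18 -0.03 1",
)

```text
clock: 14.55
tcp_pos: [0.5702, 0.2085, 0.2158]
orientation: [0.137, 1.567, -0.14]
contact_force: [-0.6, -0.6, 0.2]
grip_width: 0.0854
```

Run:
```python
from mv import *
import cv2
from bench import *
state()
a=grab_frame('top'); cv2.imwrite('pics/top9.png',a)
s=grab_frame('scene'); cv2.imwrite('pics/scene9.png',s)
k=lambda a:cv2.resize(a,None,fx=3,fy=3,interpolation=2)
cv2.imwrite('pics/c9.png',np.hstack([k(a[90:220,280:400]),k(s[150:280,220:340])]))
src=open('run.py').read(); exec(src[:src.index('def go')].replace('pics/top0','pics/top9').replace('pics/scene0','pics/scene9'))
rt=(295,85,75,115); mt=mask(t,rt,200,(330,130))
print('white top',mt.sum())
# both trays in one model: shallow fitted, deep fixed
deep=model((.528,.0365,-.173),[box(.15,.062,0,.046)],.032)
rs=(232,150,120,100); ms=mask(s,rs,95,(285,195))
cv2.imwrite('pics/m9.png',np.hstack([k(mt[:100]*255),k(ms[:100]*255)]).astype(np.uint8))
def cost(p):
    sh=model(p,[box(.15,.062,.0,.030)],.078)
    return sum(np.abs(sil(c,deep+sh,r)-m).sum()/m.sum() for c,m,r in V)
for nm,V in (('top',[(T,mt,rt)]),('scene',[(Sc,ms,rs)])):
    p=np.array([.567,.0287,-.175]); r=minimize(cost,p,method='Nelder-Mead',options=dict(initial_simplex=[p,p+[.015,0,0],p+[0,.015,0],p+[0,0,.15]],xatol=1e-5)); print(nm,r.x,r.fun)
```

```text
t 14.55 tcp [0.5702 0.2085 0.2158] jawyaw 1.3941 tilt 0.0018 F [-0.6 -0.6  0.2] w 0.0854 q [-0.77  0.4   0.41  1.76 -0.18  1.02  1.11]
white top 1727.0
top [ 0.56785353  0.02656344 -0.17381369] 0.3963792026042938
scene [ 0.56741137  0.0256696  -0.16936304] 0.032058972865343094
```

View pics/c9.png

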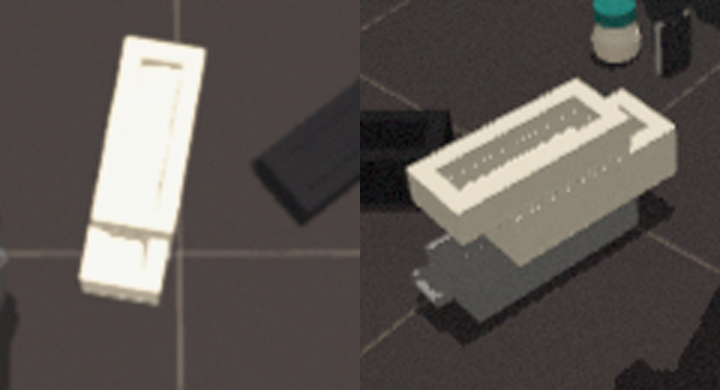

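View pics/scene9.png

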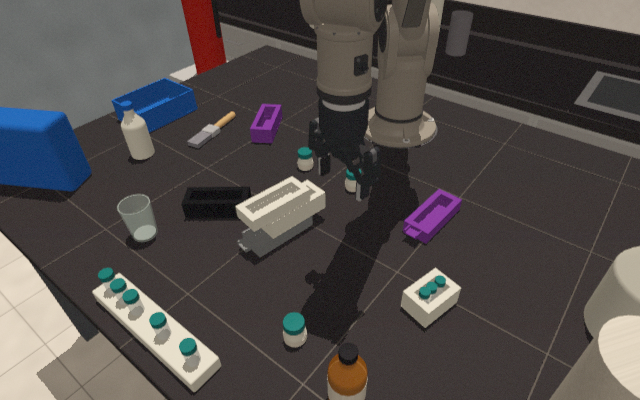

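The scene shows the stack standing level at (280,215), the short tray unmoved at (431,297), and the gripper clear. Handing in.

```bash
python3 -c "
from bench import *
print(hand_in())"
```

```text
the job is handed in; nothing more can be done
None
```

I placed the deep tray on the drip tray's lip, about 4 cm away from the spout. The shallow tray sits on top of it, straight above the drip tray. I handed the job in at about 15 s on the robot's clock; no verdict is reported.

| Check | Result |
|---|---|
| Drip tray | (0.567, 0.029) m, yaw −0.175 rad; the fits differed by up to about 6 mm in x |
| Deep tray (fitted before the shallow one went on) | (0.528, 0.0365) m, yaw −0.173 rad, about 40 mm from the drip tray's centre |
| Shallow tray | (0.567, 0.026) m, yaw about −0.17 rad, within 3 mm of the drip tray's centre and about 41 mm from the deep tray |
| Short tray | looks unmoved in the last scene view; its final position was not measured |
| Gripper | open and clear of everything |

- **Poor fits:** The last top-view fit of the shallow tray had a large residual (0.40). Its mask kept only part of the two white trays, but its position agreed with the good scene-view fit (0.03). The scene-view fit of the deep tray was also rough (0.14), and agreed with the top view to about 1 mm.
- **Not measured:** Final height and level were judged from the pictures, and from the wrist height and light contact (3–5 N) when each tray was set down.

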